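# Hold a stone tester square on a ring's stone

## Task

Turn the brass drum of the ring holder until its pointer faces the scanner block's window. Then take the tester pen from its stand and set its tip on the middle of the ring's flat black stone, in line with the ring's leaning axis (square to the stone's face), pressing lightly, about 3 N, so that the sprung ring sinks part of its way. Finish while still holding the pen there, and leave the other things on the bench undisturbed.

Things in the scene. Friction and masses are not known exactly. Their poses are not given: they have to be found in the camera images.
- drum_grip (a point): Point on the vertical axis of the ring holder's brass drum, 10 mm below its top; a good height to grip. The drum is an upright cylinder, 50 mm in diameter, 15 to 60 mm above the bench, on a fixed steel base disc 90 mm across. It turns with a little friction and stays where left. z is up; x points out through the pointer. The ring leans out of the drum's top, its highest part 94 mm above the bench.
- pointer (a point): Outer end of the small flat steel pointer tab (6 mm wide, 4 mm high) that sticks out 14 mm from the foot of the drum, 19 mm above the bench, 39 mm from the turning axis. x points outwards from the turning axis, z is up. The ring leans to this side. At the start the scanner is 0.5 to 1.45 rad away, clockwise seen from above (the long way round is stopped).
- window (a point): Centre of the dark window on the scanner block, which is fixed on the bench: a grey upright box 60 mm wide, 45 mm deep, 76 mm high, on a foot 70 x 55 mm, its window facing the drum. 50 mm above the bench, 94 mm from the drum's axis. x points level from the drum's axis to the scanner, z is up.
- stone (a point): Centre of the flat black stone's face on top of the gold-coloured ring held in the drum (91 mm above the bench when not pressed, 13 mm from the drum's axis on the pointer side). The stone is a disc 16 mm across in a bezel 19 mm across. z is the outward normal of its face, which leans 20 degrees from vertical towards the pointer side. It turns with the drum and sinks along its own normal when pressed.
- ring (a joint): How far the ring is pressed in along the stone's normal, in m: 0 free, at most 0.012. Springy: it starts to sink at about 1 N and takes 0.4 N more for each mm (3 N at 5 mm, nearly 6 N at the stop).
- pen_grip (a point): Centre of the tester pen's black body, a flat-sided bar 24 mm (x) by 16 mm (y) by 90 mm (z); the pen weighs 50 to 85 g. z points from the tip to the blunt end (up at the start). A thin steel probe goes on 38 mm below the body, so the tip is 83 mm from this point along -z. It starts upright, tip down, its body 15 mm deep in the stand's socket; 75 mm of it stand above the stand. Grip it across y, at this point or a little higher.
- pen_tip (a point): The rounded tip of the pen's steel probe, 3.6 mm across; z along the pen towards its blunt end.
- pen: The tester pen; origin at the tip, z along the pen towards its blunt end, x across its wide (24 mm) and y across its narrow (16 mm) direction.
- stand: The pen's fixed dark wooden stand, 70 mm (x) by 60 mm (y) by 57 mm high, with a rectangular socket 26 by 18 mm in its top, 15 mm deep, and a hole for the probe below; origin under its centre, x, y as the pen's at the start.
- burnisher: Bystander: a walnut-handled burnisher lying on the bench, 175 mm long along x, 19 mm high; origin under the handle's front part.
- cone: Bystander: an upright green glass ring-size cone, 115 mm high, 48 mm foot; origin under its centre.
- block: Bystander: a chrome bench block 64 x 64 x 22 mm; origin under its centre.

How it is judged:
On the way, in this order (a step that is already met when the one before it is completed fails the run):
1. the drum's pointer faces the scanner's window, while the pen is still in its stand (angle between the x axis of pointer and the x axis of window, either way round below 0.16 rad and horizontal distance between pointer and window below 0.075 m and distance of pen_grip from where it was at the start of the episode below 0.015 m), for 0.2 s.
2. the pen is lifted out of its stand (distance of pen_grip from where it was at the start of the episode above 0.04 m and contact force between pen and stand below 0.05 N), for 0.2 s.
At the end, for the whole second after the job is handed in: The pointer faces the window within 9 degrees; the pen, held still in the fingers and touching no stand, has its tip within 6 mm of the middle of the stone's face, its length within 11 degrees of the face's normal, and presses with 1.2 to 5.6 N, the ring sunk 1 to 11.5 mm (angle between the x axis of pointer and the x axis of window, either way round below 0.16 rad and horizontal distance between pointer and window below 0.075 m and distance between pen_tip and stone below 0.006 m and angle between the z axis of pen and the z axis of stone, either way round below 0.2 rad and contact force between pen and ring between 1.2 and 5.6 N and value of joint ring between 0.001 and 0.0115 m and contact force between the fingers and pen above 1 N and contact force between the arm and ring below 0.1 N and contact force between pen and stand below 0.05 N and linear speed of pen below 0.02 m/s); the arm keeps its last pose, push and grip.
It fails at once if the pen is pressed hard on the ring (over 14 N) (contact force between pen and ring above 14 N).
It fails at once if the burnisher is moved more than 25 mm (distance of burnisher from where it was at the start of the episode above 0.025 m).
It fails at once if the cone is moved more than 25 mm (distance of cone from where it was at the start of the episode above 0.025 m).
It fails at once if the block is moved more than 25 mm (distance of block from where it was at the start of the episode above 0.025 m).
It also fails if it takes over 58 s, if anything falls off the work surface, if the arm or the gripper's body presses on something with over 40 N, if the wrist force passes 120 N, or if a joint passes its speed limit or range.

## Robot

A 6-joint arm with a two-finger parallel gripper is mounted at the origin on the work surface. World frame = base frame: x ahead of the robot, y to its left, z up, the work surface at z = 0. Lengths are in m, angles in rad, forces in N, time in s.
With the tool pointing down it reaches from about 0.35 to 0.975 m from the base axis. Payload 4.9 kg.
Tool frame: the origin (TCP) lies midway between the tips of the shut fingers; the grasp point (between the pads) lies 19 mm behind it; x points along the fingers, z is the direction in which the jaws open and shut, and the axes are right-handed (so a half turn about x gives the same grasp; the last joint's range is limited). The gripper opens to 85 mm and grips with 20 to 120 N. Pads are 22 mm wide; open, the fingers measure 114 mm over their backs; the gripper's body (76 mm by 85 mm) begins 54 mm behind the grasp point. The pads swing forward as they close: fully open they stand 13 mm farther back than shut.
Start: joints at [1.194, 0.053, 1.613, -0, 1.476, -0.119], TCP at [0.159, 0.604, 0.231] pointing down, gripper open.
Joint ranges: [-3.01, 3.01], [-1.01, 2.22], [0.06, 2.58], [-1.02, 4.17], [0.09, 2.62], [-3.14, 3.14]. Speed limits (rad/s): [2.57, 2.57, 3.14, 3.14, 3.14, 3.14].

## Interface

Orientations are given as a unit quaternion [w, x, y, z].
In Python, from plant import state, cams, workorder, nets gives the robot as it stands.
- The arm moves only by the tool play_rows, never from a script. Its argument "motion" is a list of rows, each a list of 3 entries, a list of its own where there are three numbers: the closure, from -1 (fully open) to 1 (shut), then the shift along the world's x, y, z in m, then the turn about the world's z in rad. A call has 1 to 5 rows; each row is the pose to reach, as a shift and turn from the pose commanded when the call began; what a row does not reach only later rows make up. A row lasts 1/10 s, in which the tool goes at most 50 mm and 8.59 degrees, less where a joint would pass 70% of its speed; a pose out of reach is approached as far as the arm can. A call with a gripper value outside its range is refused whole. The fingers move at their own pace and stop on an object; the grip force is fixed at half the most. Time passes only in rows, so rows that repeat a pose let the fingers close. It gives the time, the measured TCP pose, the force and the opening at its end, in the units of the state.
- state(): the state, without advancing time (a new reading comes with each control period).
- cams.grab_frame(name): name is "side" or "top"; returns (picture, depth): 384x512x3 uint8, red, green, blue; 384x512 float32, m along the optical axis (not along the pixel's ray), 0 where there is no reading.
- cams.camera_info(name): a dict with "K" (3x3 intrinsics, pixels), "k1" (the pictures are not rectified: a ray, as slopes to the right and down, at radius r is drawn at 1 + k1 r^2 times it, then the intrinsics apply), "rvec" (rotation vector, rad) and "tvec" (3), from world to camera coordinates, as OpenCV has them. Camera axes: x right, y down, z forward; pixel columns grow to the right and rows downward; lengths in m; the calibration is good to about 2 mm. A picture is of the moment at which its call begins. camera_info takes no time and is no camera call.
- workorder.job_done(): hands the job in, once; it reports no verdict.
Trained networks look in the newest picture that a camera, given by its name, has taken for a name from the list of things; names that differ only in an ending like _2 or _b are one class to them, and where a whole thing is asked for, a point or a joint stands for the part that bears it (a point fixed in the world has none). Each returns a list of dicts, best first, with "score" (0 to 1); they miss things now and then, are a little off and sometimes report something else, mostly with a low value. They report only what shows in the picture. A call takes as long as a camera call.
- nets.recognise(camera, target): "at" ([x, y, z] in m, in world coordinates, good to about 4 mm: the middle of the surface that is visible of it).
- nets.landmark_of(camera, target): "at" ([x, y, z] in m, in world coordinates, good to about 4 mm: a listed point, or the origin of a listed thing).
The state is a dict: "time": time; "joint_pos": joint angles; "joint_vel": joint speeds; "joint_efforts": joint torques, N m; "tool_pos": TCP position; "tool_rot": TCP orientation; "contact_force": force on the tool from outside, world axes, zero at the start; "ft_torque": the same for the moment, N m; "gripper_width": opening from 0.0 (shut) to 1.0 (fully open).
Only numpy, scipy, OpenCV 4.12 (cv2) and the standard library are available. Lean on these libraries where they do the work, as an engineer would, in place of code of your own. Each camera call takes 0.05 s, during which the arm holds its last target.

## Working session

There is one attempt and no reset: what is moved stays moved. The work goes in short steps, Python scripts to look and compute and a tool call to move; the robot and the scene stay as the last step left them, time stands still between calls to the robot, and variables do not carry over. Pictures are saved under pics/ and viewed, and the job is handed in when it is done.

Besides the shell and the picture viewer there is one more tool, called after "Call:" by a JSON object that holds its "name" and its "arguments". play_rows: Moves the arm, as the interface text tells. Its arguments: {"type":"object","properties":{"motion":{"type":"array","items":{"type":"array"}}},"required":["motion"]}

```bash
ls -la; mkdir -p pics; cat > h.py <<'E'
import numpy as np, cv2, json
from plant import state, cams, workorder, nets
from scipy.spatial.transform import Rotation as R
def T(name):
    c=cams.camera_info(name); Rm=cv2.Rodrigues(np.array(c['rvec'],float))[0]
    return np.array(c['K'],float),c['k1'],Rm,np.array(c['tvec'],float).ravel()
def dist(k1): return np.array([k1,0,0,0,0],float)
def px(name,P):
    K,k1,Rm,t=T(name); return cv2.projectPoints(np.atleast_2d(P).astype(float),cv2.Rodrigues(Rm)[0],t,K,dist(k1))[0].reshape(-1,2)
def ray(name,uv):
    K,k1,Rm,t=T(name); n=cv2.undistortPoints(np.atleast_2d(uv).astype(float).reshape(-1,1,2),K,dist(k1)).reshape(-1,2)
    d=np.c_[n,np.ones(len(n))]@Rm; o=-Rm.T@t; return o,d
def atz(name,uv,z):
    o,d=ray(name,uv); return o+d*((z-o[2])/d[:,2])[:,None]
def cloud(name,D):
    h,w=D.shape; u,v=np.meshgrid(np.arange(w),np.arange(h)); 
    o,d=ray(name,np.c_[u.ravel(),v.ravel()]); P=o+d*D.reshape(-1,1); P[D.ravel()==0]=np.nan
    return P.reshape(h,w,3)
def snap(name,fn):
    p,D=cams.grab_frame(name); cv2.imwrite('pics/'+fn+'.png',p[:,:,::-1]); np.save('pics/'+fn+'.npy',D); return p,D
E
python3 - <<'E'
from h import *
print(state())
for n in ('side','top'):
    print(n,cams.camera_info(n)); p,D=snap(n,n+'0')
    print(-T(n)[2].T@T(n)[3])
    for t in ['drum_grip','pointer','window','stone','pen_grip','pen_tip','stand','burnisher','cone','block']:
        print(n,t,[(np.round(r['at'],4).tolist(),round(r['score'],2)) for r in nets.landmark_of(n,t)][:2])
E
```

```text
total 12
drwxr-xr-x  3 agent agent 4096 Dec  7 08:17 .
drwxr-xr-x 23 root  root  4096 Dec  7 08:17 ..
drwxr-xr-x  2 agent agent 4096 Dec  7 08:17 pics
{'time': 0.0, 'joint_pos': array([ 1.19400953e+00,  5.33606063e-02,  1.61429486e+00,  1.78264482e-05,
        1.47599811e+00, -1.19037598e-01]), 'joint_vel': array([ 3.18788493e-04, -3.84028928e-04,  4.70747459e-05,  1.15739721e-03,
       -1.22815086e-03, -1.82200043e-04]), 'joint_efforts': array([ 8.32165347e-05, -3.93668890e+01, -3.70181179e+01, -1.49531393e-04,
        6.68260807e-03,  1.27843037e-06]), 'tool_pos': array([0.15910235, 0.60376644, 0.23006018]), 'tool_rot': array([ 0.55948361, -0.43196145,  0.56074184,  0.43122613]), 'contact_force': array([ 0.78618864,  0.11302821, -0.77711413]), 'ft_torque': array([ 0.01010417, -0.01220405,  0.00675002]), 'gripper_width': 1.0008631192204414}
side {'K': array([[412.23337149,   0.        , 250.83550066],
       [  0.        , 412.23337149, 192.88677673],
       [  0.        ,   0.        ,   1.        ]]), 'k1': 0.01645652473642874, 'rvec': array([ 2.29399908, -0.39693633,  0.16638256
[... 758 characters left out ...]
  1.        ]]), 'k1': -0.05645609451527492, 'rvec': array([ 2.18675563, -2.18075113,  0.05740017]), 'tvec': array([-0.03646096,  0.62085922,  0.9246144 ])}
[ 0.56097654 -0.04524786  0.96175117]
top drum_grip [([0.5274, -0.1856, 0.0467], 0.74)]
top pointer [([0.5614, -0.1944, 0.0219], 0.61)]
top window [([0.5479, -0.2805, 0.0484], 0.83)]
top stone [([0.5357, -0.1916, 0.0918], 0.63)]
top pen_grip [([0.5239, -0.183, 0.0471], 0.6), ([0.4742, 0.2356, 0.0819], 0.59)]
top pen_tip []
top stand [([0.4691, 0.2355, 0.0011], 0.58)]
top burnisher [([0.755, -0.06, -0.0026], 0.85), ([0.5467, -0.2781, 0.0503], 0.18)]
top cone [([0.7794, 0.0836, -0.0002], 0.63)]
top block [([0.7794, 0.2224, -0.0001], 0.59)]
```

View pics/side0.png

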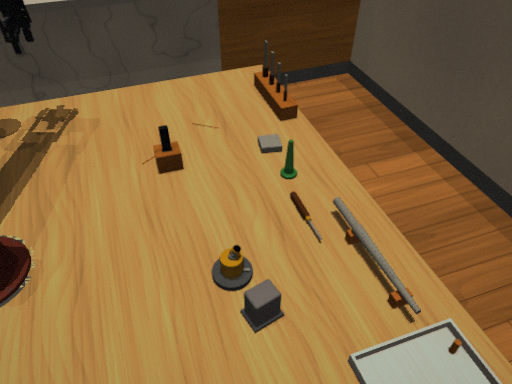

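View pics/top0.png

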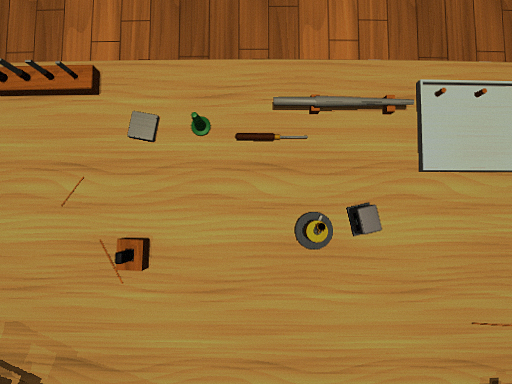

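```bash
python3 - <<'E'
from h import *
s=state(); print(s['time']); print(R.from_quat(np.roll(s['tool_rot'],-1)).as_matrix().round(4))
for n in('top','side'):
    D=np.load(f'pics/{n}0.npy'); P=cloud(n,D)
    z=P[...,2]
    def rep(lbl,m):
        q=P[m]; 
        if len(q)<5: print(n,lbl,len(q)); return
        r=cv2.minAreaRect((q[:,:2]*1000).astype(np.float32)); print(n,lbl,len(q),q.mean(0).round(4),q[:,2].max().round(4),'rect',r)
    near=lambda x,y,r:(np.hypot(P[...,0]-x,P[...,1]-y)<r)
    rep('pen top',near(.472,.237,.06)&(z>.12)&(z<.15))
    rep('stand top',near(.472,.237,.07)&(z>.045)&(z<.07))
    rep('drumtop',near(.528,-.187,.05)&(z>.055)&(z<.065))
    rep('ring',near(.528,-.187,.05)&(z>.085)&(z<.1))
    rep('ptr',near(.528,-.187,.055)&(z>.018)&(z<.025))
    rep('base',near(.528,-.187,.07)&(z>.009)&(z<.017))
    rep('scanner top',near(.556,-.30,.07)&(z>.07)&(z<.085))
E
```

```text
1.1
[[-0.     -0.967   0.2549]
 [-0.      0.2549  0.967 ]
 [-1.      0.     -0.    ]]
top pen top 105 [0.4728 0.235  0.1302] 0.1351 rect ((472.54998779296875, 236.5304718017578), (16.55137062072754, 23.77559471130371), 85.58841705322266)
top stand top 702 [0.474  0.2308 0.0567] 0.0699 rect ((472.607421875, 236.10186767578125), (62.38081741333008, 70.91390991210938), 87.92843627929688)
top drumtop 296 [ 0.5246 -0.1854  0.0604] 0.0647 rect ((525.8740234375, -187.6623992919922), (47.1336784362793, 47.574058532714844), 0.2868989408016205)
top ring 58 [ 0.5366 -0.1916  0.091 ] 0.0949 rect ((536.743896484375, -191.66079711914062), (17.39305305480957, 15.458367347717285), 0.38125330209732056)
top ptr 65 [ 0.5316 -0.1884  0.0196] 0.0243 rect ((526.003173828125, -185.74232482910156), (77.4476089477539, 85.48714447021484), 86.05134582519531)
top base 564 [ 0.5276 -0.1837  0.0149] 0.017 rect ((526.583740234375, -187.77749633789062), (87.94556427001953, 87.239990234375), 89.27523040771484)
top scanner top 533 [ 0.5543 -0.3009  0.0762] 0.0811 rect ((553.8617553710938, -302.8973693847656), (59.425
[... 430 characters left out ...]
60938, -186.7568359375), (50.076595306396484, 46.71626281738281), 73.17991638183594)
side ring 56 [ 0.5358 -0.193   0.0903] 0.0942 rect ((536.3763427734375, -192.14596557617188), (16.60392951965332, 14.499431610107422), 3.7238094806671143)
side ptr 71 [ 0.5302 -0.2031  0.021 ] 0.0247 rect ((519.8078002929688, -204.5592041015625), (44.4271240234375, 81.97256469726562), 65.40825653076172)
side base 574 [ 0.5208 -0.2008  0.0147] 0.017 rect ((525.4197998046875, -191.4778594970703), (80.79450225830078, 87.39311218261719), 74.24825286865234)
side scanner top 674 [ 0.5517 -0.3036  0.0755] 0.0795 rect ((552.9273071289062, -301.2998046875), (61.236942291259766, 46.26076889038086), 13.327605247497559)
```

```bash
python3 - <<'E'
from h import *
for n in('top','side'):
    D=np.load(f'pics/{n}0.npy'); P=cloud(n,D); z=P[...,2]
    near=lambda x,y,r:(np.hypot(P[...,0]-x,P[...,1]-y)<r)
    for l,m in (('pen',near(.472,.237,.06)&(z>.126)&(z<.15)),('stand',near(.472,.237,.07)&(z>.052)&(z<.06))):
        q=P[m]; r=cv2.minAreaRect((q[:,:2]*1000).astype(np.float32)); print(n,l,len(q),q.mean(0),cv2.boxPoints(r).round(1).tolist())
ims=[]
for n,c in (('top',(470,.0)),('side',0)):
    p=cv2.imread(f'pics/{n}0.png')
    for X in ([.472,.237,.09],[.53,-.22,.05]):
        u,v=px(n,X)[0].astype(int); ims.append(cv2.resize(p[v-28:v+28,u-38:u+38],(400,295),interpolation=cv2.INTER_CUBIC))
cv2.imwrite('pics/z0.png',np.vstack([np.hstack(ims[:2]),np.hstack(ims[2:])]))
E
```

```text
top pen 96 [0.47262944 0.23554339 0.13102031] [[460.3999938964844, 229.0], [483.8999938964844, 227.8000030517578], [484.79998779296875, 244.3000030517578], [461.29998779296875, 245.60000610351562]]
top stand 630 [0.47376566 0.23168254 0.05687999] [[436.1000061035156, 206.1999969482422], [506.8999938964844, 203.6999969482422], [509.1000061035156, 266.0], [438.29998779296875, 268.5]]
side pen 43 [0.47048601 0.23559903 0.1301599 ] [[458.8999938964844, 229.8000030517578], [482.70001220703125, 229.39999389648438], [482.8999938964844, 244.10000610351562], [459.1000061035156, 244.5]]
side stand 297 [0.46988191 0.23178743 0.05667351] [[434.79998779296875, 204.8000030517578], [504.1000061035156, 202.39999389648438], [506.3999938964844, 269.0], [437.1000061035156, 271.3999938964844]]
```

View pics/z0.png

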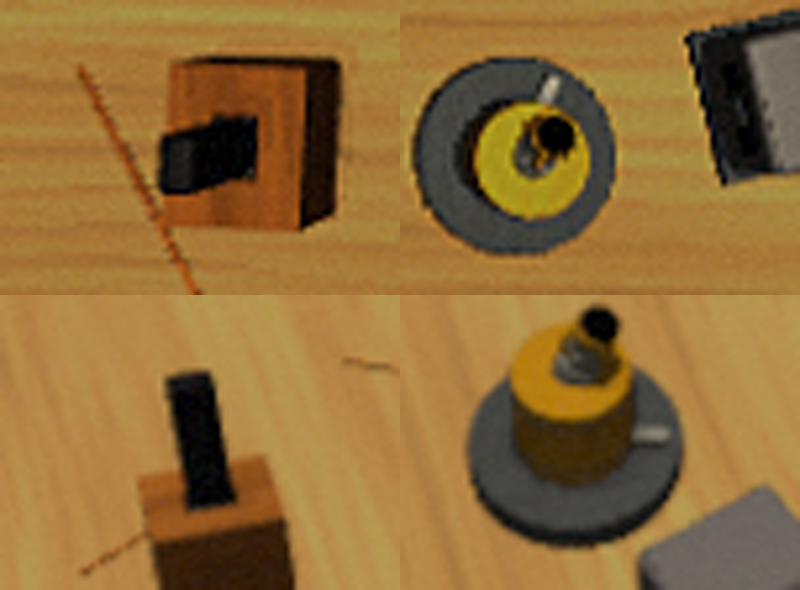

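Call:
{"name": "play_rows", "arguments": {"motion": [[-1,[0.018,-0.04,0],0],[-1,[0.037,-0.079,0],0],[-1,[0.055,-0.119,0],0],[-1,[0.073,-0.158,0],0],[-1,[0.092,-0.198,0],0]]}}

```text
time: 1.6
tool_pos: [0.2517, 0.4049, 0.2314]
tool_rot: [0.56, -0.432, 0.56, 0.432]
contact_force: [0.2, 0.3, 0.3]
gripper_width: 1.003
```

Call:
{"name": "play_rows", "arguments": {"motion": [[-1,[0.018,-0.04,0],0],[-1,[0.037,-0.079,0],0],[-1,[0.055,-0.119,0],0],[-1,[0.073,-0.158,0],0],[-1,[0.092,-0.198,0],0]]}}

```text
time: 2.1
tool_pos: [0.3437, 0.2068, 0.2316]
tool_rot: [0.56, -0.432, 0.56, 0.432]
contact_force: [0.9, 0.6, -0.1]
gripper_width: 0.997
```

Call:
{"name": "play_rows", "arguments": {"motion": [[-1,[0.018,-0.04,0],0],[-1,[0.037,-0.079,0],0],[-1,[0.055,-0.119,0],0],[-1,[0.073,-0.158,0],0],[-1,[0.092,-0.198,0],0]]}}

```text
time: 2.6
tool_pos: [0.4358, 0.0085, 0.2317]
tool_rot: [0.561, -0.432, 0.56, 0.431]
contact_force: [0.0, 0.2, 1.1]
gripper_width: 1.002
```

Call:
{"name": "play_rows", "arguments": {"motion": [[-1,[0.018,-0.04,0],0],[-1,[0.037,-0.079,0],0],[-1,[0.055,-0.119,0],0],[-1,[0.073,-0.158,0],0],[-1,[0.091,-0.197,0],0]]}}

```text
time: 3.1
tool_pos: [0.5269, -0.1885, 0.2314]
tool_rot: [0.56, -0.432, 0.56, 0.431]
contact_force: [0.2, 0.5, 0.5]
gripper_width: 1.002
```

Call:
{"name": "play_rows", "arguments": {"motion": [[-1,[-0.0007,0.001,-0.045],0],[-1,[-0.0007,0.001,-0.09],0],[-1,[-0.0007,0.001,-0.13],0],[-1,[-0.0007,0.001,-0.155],0],[-1,[-0.0007,0.001,-0.165],0]]}}

```text
time: 3.6
tool_pos: [0.5234, -0.1846, 0.0627]
tool_rot: [0.559, -0.43, 0.561, 0.433]
contact_force: [-0.2, 0.4, -0.1]
gripper_width: 1.0
```

Call:
{"name": "play_rows", "arguments": {"motion": [[-1,[0,0,-0.015],0],[-1,[0,0,-0.028],0],[-1,[0,0,-0.036],0],[-1,[0,0,-0.036],0]]}}

```text
time: 4.0
tool_pos: [0.5252, -0.1854, 0.0295]
tool_rot: [0.56, -0.431, 0.56, 0.432]
contact_force: [-0.8, -0.4, 0.5]
gripper_width: 1.001
```

Call:
{"name": "play_rows", "arguments": {"motion": [[-0.2,[0,0,0],0],[0.2,[0,0,0],0],[0.6,[0,0,0],0],[1,[0,0,0],0],[1,[0,0,0],0]]}}

```text
time: 4.5
tool_pos: [0.5262, -0.1864, 0.0317]
tool_rot: [0.56, -0.432, 0.56, 0.431]
contact_force: [-2.7, -2.1, 6.1]
gripper_width: 0.567
```

Call:
{"name": "play_rows", "arguments": {"motion": [[1,[0,0,0],-0.05],[1,[0,0,0],-0.15],[1,[0,0,0],-0.25],[1,[0,0,0],-0.35],[1,[0,0,0],-0.4]]}}

```text
time: 5.0
tool_pos: [0.5264, -0.1861, 0.0317]
tool_rot: [0.635, -0.311, 0.635, 0.31]
contact_force: [-1.7, -0.7, 4.8]
gripper_width: 0.568
```

```bash
cat > ang.py <<'E'
from h import *
import sys
tag=sys.argv[1]; ims=[]
c0=np.array([.5264,-.1872])
for n in('top','side'):
    p,D=snap(n,n+tag); P=cloud(n,D); z=P[...,2]
    for t in ('pointer','stone'):
        for r in nets.landmark_of(n,t)[:1]:
            a=np.array(r['at']); d=a[:2]-c0; print(n,t,a.round(4),round(r['score'],2),'az',np.degrees(np.arctan2(d[1],d[0])).round(1),'r',np.hypot(*d).round(4))
    u,v=px(n,[.53,-.21,.05])[0].astype(int); ims.append(cv2.resize(p[v-28:v+28,u-38:u+38],(400,295),interpolation=cv2.INTER_CUBIC))
cv2.imwrite('pics/z%s.png'%tag,np.hstack(ims)[:,:,::-1]); print(state()['time'],state()['tool_pos'],state()['contact_force'])
E
python3 ang.py t1
```

```text
side stone [ 0.5373 -0.194   0.0906] 0.4 az -32.0 r 0.0128
5.3 [ 0.5263744  -0.18614844  0.03172025] [-1.63011502  0.18427533  6.23312315]
```

View pics/zt1.png

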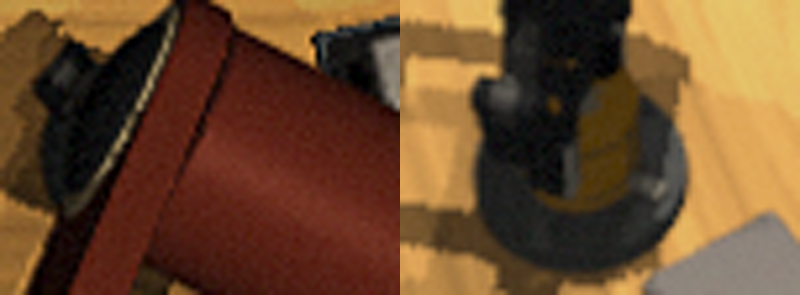

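```bash
python3 - <<'E'
from h import *
u,v=px('side',[.53,-.21,.05])[0].astype(int)
for a in (-17,-20,-23,-26,-40,-43,-46,-49,-52):
    d=np.array([np.cos(np.radians(a)),np.sin(np.radians(a))]); q=px('side',[*(np.array([.5264,-.1872])+.039*d),.021])[0]
    print(a,((q-[u-38,v-28])*5.263).round(1))
u2,v2=px('top',[.53,-.22,.05])[0].astype(int)
for a in (-17,-20,-23,-26):
    d=np.array([np.cos(np.radians(a)),np.sin(np.radians(a))]); q=px('top',[*(np.array([.5264,-.1872])+.039*d),.021])[0]
    print('top0',a,((q-[u2-38,v2-28])*5.263).round(1))
p=cv2.imread('pics/sidet1.png'); cv2.imwrite('pics/zt1b.png',cv2.resize(p[v-10:v+28,u-20:u+38],(760,498),interpolation=cv2.INTER_CUBIC))
E
```

```text
-17 [272.  148.8]
-20 [272.1 152.8]
-23 [271.9 156.9]
-26 [271.4 160.9]
-40 [266.  179.5]
-43 [264.1 183.3]
-46 [261.9 187.1]
-49 [259.6 190.8]
-52 [256.9 194.3]
top0 -17 [139.3  72.1]
top0 -20 [143.6  73.5]
top0 -23 [147.9  75.2]
top0 -26 [152.   77.1]
```

View pics/zt1b.png

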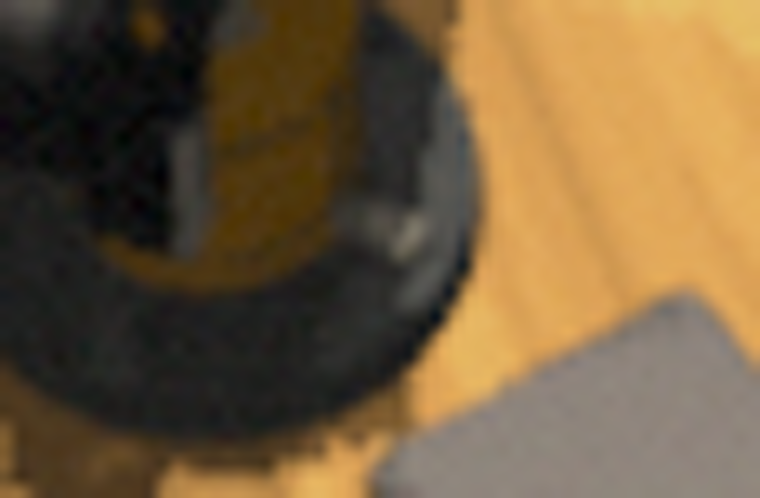

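Call:
{"name": "play_rows", "arguments": {"motion": [[1,[0,0,0],-0.1],[1,[0,0,0],-0.2],[1,[0,0,0],-0.3],[1,[0,0,0],-0.4],[1,[0,0,0],-0.5]]}}

```text
time: 5.8
tool_pos: [0.5266, -0.1859, 0.0317]
tool_rot: [0.693, -0.144, 0.692, 0.143]
contact_force: [-0.1, 1.7, 5.0]
gripper_width: 0.566
```

Call:
{"name": "play_rows", "arguments": {"motion": [[1,[0,0,0],-0.05],[1,[0,0,0],-0.05],[1,[0,0,0],-0.05]]}}

```text
time: 6.1
tool_pos: [0.5267, -0.1859, 0.0317]
tool_rot: [0.696, -0.128, 0.695, 0.127]
contact_force: [0.3, 1.2, 5.7]
gripper_width: 0.567
```

```bash
python3 - <<'E'
from h import *
p,D=snap('side','sidet2')
u,v=px('side',[.53,-.21,.05])[0].astype(int)
print([ (r['at'],r['score']) for r in nets.landmark_of('side','pointer')])
im=cv2.resize(p[v-10:v+28,u-20:u+38],(760,498),interpolation=cv2.INTER_CUBIC)[:,:,::-1].copy()
for a in (-60,-68,-76,-84):
    d=np.array([np.cos(np.radians(a)),np.sin(np.radians(a))]); q=(px('side',[*(np.array([.5264,-.1872])+.039*d),.019])[0]-[u-20,v-10]+.5)*13.1
    cv2.circle(im,(int(q[0]),int(q[1])),4,(0,0,255),-1); print(a,q)
cv2.imwrite('pics/zt2b.png',im); print(state())
E
```

```text
[]
-60 [390.36821225 284.15309044]
-68 [366.65006325 304.18581739]
-76 [339.7262284  321.40828757]
-84 [310.13697836 335.43464282]
{'time': 6.2, 'joint_pos': array([-4.72739568e-01,  1.05649650e-01,  1.91381472e+00,  3.62954062e-04,
        1.12004301e+00, -8.36376126e-01]), 'joint_vel': array([-0.00062616, -0.00066221, -0.00014659,  0.00171761, -0.00016374,
        0.0011663 ]), 'joint_efforts': array([ -0.57431934, -33.43658566, -29.22518134,   0.04156386,
        -0.41273067,  -0.03871147]), 'tool_pos': array([ 0.52668564, -0.18591309,  0.03174122]), 'tool_rot': array([ 0.69611615, -0.12815999,  0.69480568,  0.12744566]), 'contact_force': array([-0.21736415,  1.33594091,  5.48685129]), 'ft_torque': array([0.05261517, 0.40778866, 0.01683916]), 'gripper_width': 0.565560828628552}
```

View pics/zt2b.png

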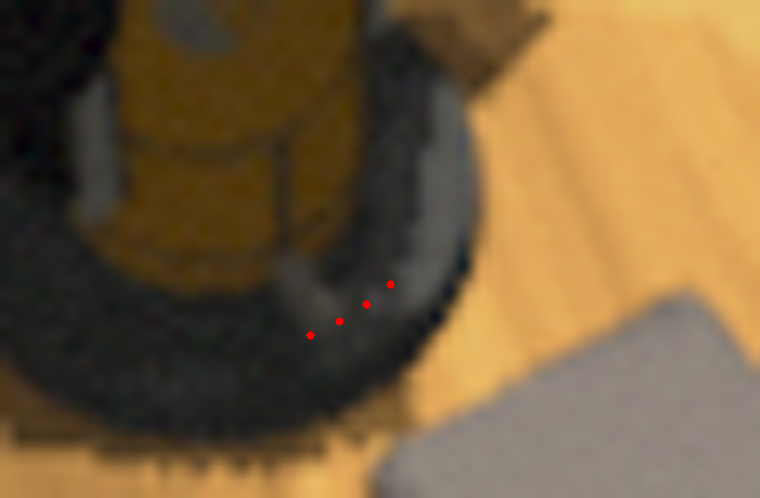

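Call:
{"name": "play_rows", "arguments": {"motion": [[0.2,[0,0,0],0],[-0.4,[0,0,0],0],[-1,[0,0,0],0],[-1,[0,0,0],0],[-1,[0,0,0.005],0]]}}

```text
time: 6.7
tool_pos: [0.5248, -0.1853, 0.0344]
tool_rot: [0.695, -0.127, 0.696, 0.128]
contact_force: [-0.8, 0.6, -1.4]
gripper_width: 1.002
```

Call:
{"name": "play_rows", "arguments": {"motion": [[-1,[0,0,0.03],0],[-1,[0,0,0.07],0],[-1,[0,0,0.12],0],[-1,[0,0,0.16],0],[-1,[-0.025,0.04,0.17],0.05]]}}

```text
time: 7.2
tool_pos: [0.5047, -0.1492, 0.213]
tool_rot: [0.696, -0.147, 0.689, 0.141]
contact_force: [1.1, 1.2, 0.9]
gripper_width: 1.0
```

Call:
{"name": "play_rows", "arguments": {"motion": [[-1,[-0.005,0.049,0],0.13],[-1,[-0.009,0.098,0],0.26],[-1,[-0.013,0.145,0],0.39],[-1,[-0.017,0.195,0],0.52],[-1,[-0.02,0.24,0],0.65]]}}

```text
time: 7.7
tool_pos: [0.48, 0.0964, 0.2058]
tool_rot: [0.609, -0.36, 0.608, 0.36]
contact_force: [0.3, -0.1, -0.8]
gripper_width: 1.003
```

```bash
python3 ang.py t3; python3 - <<'E'
from h import *
s=state(); print(s['tool_pos'],R.from_quat(np.roll(s['tool_rot'],-1)).as_matrix()[:,2])
E
```

```text
top pointer [ 0.5323 -0.2215  0.0219] 0.88 az -80.2 r 0.0348
top stone [ 0.528  -0.1979  0.0921] 0.51 az -81.5 r 0.0108
side pointer [ 0.5364 -0.2244  0.0202] 0.97 az -75.0 r 0.0385
side stone [ 0.5326 -0.1972  0.0888] 0.53 az -58.2 r 0.0118
8.0 [0.48075637 0.0934413  0.20539099] [ 0.77392083  0.50110807 -0.16722967]
[0.48075637 0.0934413  0.20539099] [ 4.87731026e-01  8.72993869e-01 -3.88837467e-04]
```

View pics/zt3.png

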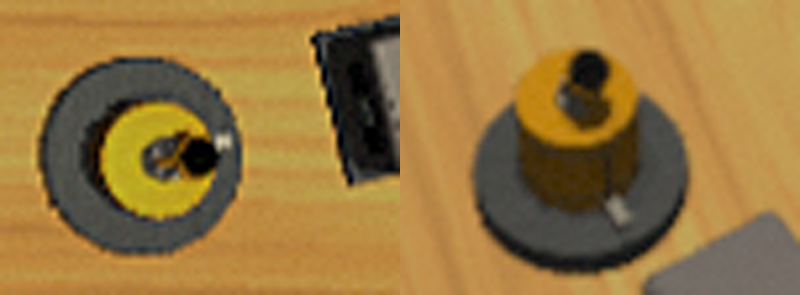

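```bash
python3 - <<'E'
from h import *
for n,x,y in (('top',222,140),('side',621,214)):
    u,v=px(n,[.53,-.21,.05])[0].astype(int); x=x%400
    a=atz(n,[[u-38+x/5.263-.4,v-28+y/5.27-.4]],.021)[0]; d=a[:2]-[.5264,-.1872]; print(n,a,np.degrees(np.arctan2(d[1],d[0])),np.hypot(*d))
    D=np.load(f'pics/{n}t3.npy'); P=cloud(n,D); z=P[...,2]
    m=(np.hypot(P[...,0]-.528,P[...,1]+.2)<.04)&(z>.084)&(z<.1); q=P[m]; print(len(q),q.mean(0))
    p=cv2.imread(f'pics/{n}t3.png'); dk=(p.max(2)<30)&m; print('stone',dk.sum(),P[dk].mean(0)); vv,uu=np.where(dk); print(atz(n,[[uu.mean(),vv.mean()]],.091))
    m=(np.hypot(P[...,0]-.5264,P[...,1]+.1872)<.04)&(z>.055)&(z<.065); q=P[m]; print('drum',cv2.minAreaRect((q[:,:2]*1000).astype(np.float32)))
E
```

```text
top [ 0.53451561 -0.22266905  0.021     ] -77.11210263360624 0.03638566217200181
58 [ 0.52857539 -0.19780148  0.09082432]
stone 32 [ 0.5294767  -0.19967442  0.09150964]
[[ 0.52945702 -0.19976173  0.091     ]]
drum ((526.2099609375, -187.0395050048828), (49.265655517578125, 47.798736572265625), 13.636176109313965)
side [ 0.533217   -0.22067776  0.021     ] -78.49034974371109 0.03416477330131618
64 [ 0.52757412 -0.19906841  0.08988404]
stone 31 [ 0.52841233 -0.20021134  0.0900552 ]
[[ 0.52820561 -0.20095355  0.091     ]]
drum ((525.3721313476562, -187.5796661376953), (47.195068359375, 48.8414421081543), 57.32032775878906)
```

Call:
{"name": "play_rows", "arguments": {"motion": [[-1,[-0.002,0.035,0],0.12],[-1,[-0.004,0.07,0],0.24],[-1,[-0.006,0.105,0],0.36],[-1,[-0.009,0.143,0],0.475],[-1,[-0.009,0.143,0],0.475]]}}

```text
time: 8.5
tool_pos: [0.4718, 0.2389, 0.2053]
tool_rot: [0.508, -0.492, 0.507, 0.493]
contact_force: [0.3, -0.1, -0.7]
gripper_width: 0.999
```

Call:
{"name": "play_rows", "arguments": {"motion": [[-1,[0,0,0],0],[-1,[0,0,0],0]]}}

```text
time: 8.7
tool_pos: [0.4721, 0.2358, 0.2052]
tool_rot: [0.509, -0.491, 0.509, 0.491]
contact_force: [0.6, -0.6, -0.5]
gripper_width: 0.999
```

```bash
python3 - <<'E'
from h import *
s=state(); print(s['tool_pos'],R.from_quat(np.roll(s['tool_rot'],-1)).as_matrix()[:,2])
p,D=snap('side','sidep1'); P=cloud('side',D); z=P[...,2]
m=(np.hypot(P[...,0]-.472,P[...,1]-.237)<.03)&(z>.12)&(z<.136); q=P[m]; print(len(q),cv2.boxPoints(cv2.minAreaRect((q[:,:2]*1000).astype(np.float32))))
u,v=px('side',[.472,.237,.12])[0].astype(int)
cv2.imwrite('pics/zp1.png',cv2.resize(p[max(v-60,0):v+60,u-80:u+80],(800,600),interpolation=cv2.INTER_CUBIC)[:,:,::-1])
E
```

```text
[0.47214407 0.23578124 0.20516649] [ 3.58502464e-02  9.99357012e-01 -5.67598371e-04]
62 [[455.29938 229.94666]
 [479.9369  223.57645]
 [484.5608  241.45993]
 [459.92328 247.83014]]
```

View pics/zp1.png

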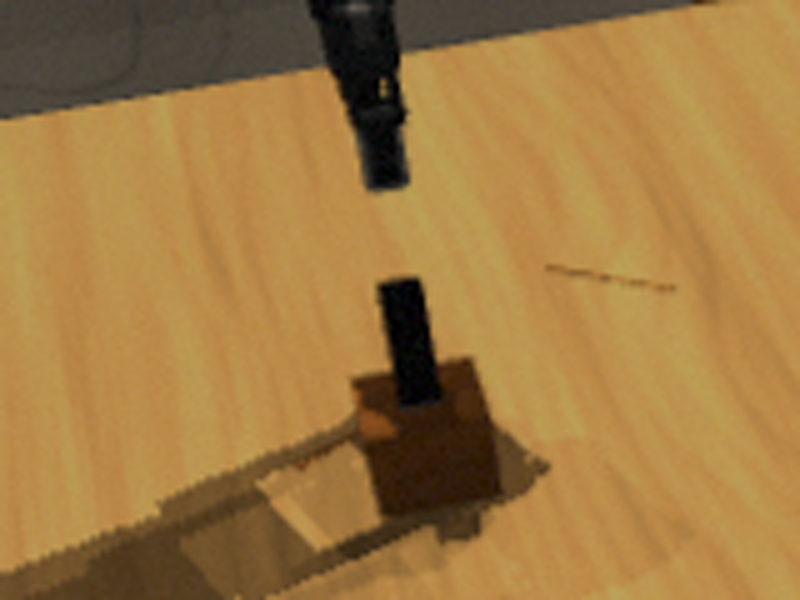

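Call:
{"name": "play_rows", "arguments": {"motion": [[-1,[0,0.0005,-0.02],0],[-1,[0,0.0005,-0.05],0],[-1,[0,0.0005,-0.08],0],[-1,[0,0.0005,-0.105],0],[-1,[0,0.0005,-0.12],0]]}}

```text
time: 9.25
tool_pos: [0.4707, 0.2361, 0.0829]
tool_rot: [0.508, -0.491, 0.51, 0.492]
contact_force: [-0.8, 0.1, -1.1]
gripper_width: 0.999
```

Call:
{"name": "play_rows", "arguments": {"motion": [[-1,[0,0,-0.01],0],[-1,[0,0,-0.01],0],[-0.5,[0,0,-0.01],0],[0,[0,0,-0.01],0],[0.3,[0,0,-0.01],0]]}}

```text
time: 9.75
tool_pos: [0.4725, 0.2382, 0.0767]
tool_rot: [0.509, -0.492, 0.507, 0.491]
contact_force: [-0.1, 0.6, 0.2]
gripper_width: 0.513
```

Call:
{"name": "play_rows", "arguments": {"motion": [[0.6,[0,0,0],0],[0.8,[0,0,0],0],[1,[0,0,0],0],[1,[0,0,0],0],[1,[0,0,0],0]]}}

```text
time: 10.25
tool_pos: [0.4721, 0.238, 0.0759]
tool_rot: [0.508, -0.492, 0.508, 0.492]
contact_force: [-0.3, -0.4, 3.2]
gripper_width: 0.18
```

Call:
{"name": "play_rows", "arguments": {"motion": [[1,[0,0,0.01],0],[1,[0,0,0.025],0],[1,[0,0,0.045],0],[1,[0,0,0.06],0],[1,[0,0,0.06],0]]}}

```text
time: 10.75
tool_pos: [0.4735, 0.2385, 0.1389]
tool_rot: [0.51, -0.493, 0.506, 0.491]
contact_force: [0.9, 0.9, -0.6]
gripper_width: 0.178
```

Call:
{"name": "play_rows", "arguments": {"motion": [[1,[0,0,0],0],[1,[0,0,0],0],[1,[0,0,0],0]]}}

```text
time: 11.05
tool_pos: [0.4709, 0.2376, 0.134]
tool_rot: [0.507, -0.491, 0.509, 0.492]
contact_force: [0.8, -0.7, 0.1]
gripper_width: 0.181
```

```bash
cat > pen.py <<'E'
from h import *
import sys
tag=sys.argv[1]; s=state(); g=s['tool_pos']; print(s['time'],g,s['contact_force'],s['gripper_width'])
p,D=snap('side','side'+tag)
u,v=px('side',g-[0,0,.02])[0].astype(int)
v0=max(v-45,0);u0=u-60
im=cv2.resize(p[v0:v0+90,u0:u0+120],(800,600),interpolation=cv2.INTER_CUBIC)[:,:,::-1].copy()
print('crop',u0,v0)
cv2.imwrite('pics/z%s.png'%tag,im)
E
python3 pen.py l1
```

```text
11.05 [0.47085911 0.23757368 0.13404448] [ 0.76380737 -0.70135774  0.09078129] 0.1810188015417706
crop 103 86
```

View pics/zl1.png

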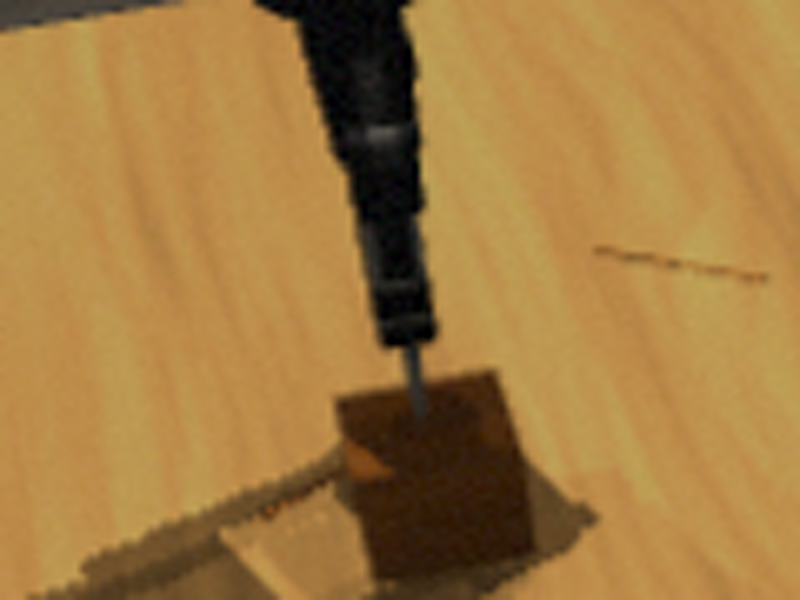

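Call:
{"name": "play_rows", "arguments": {"motion": [[1,[0,0,-0.008],0],[1,[0,0,-0.016],0],[1,[0,0,-0.016],0],[1,[0.006,0,-0.016],0],[1,[0.012,0,-0.016],0]]}}

```text
time: 11.6
tool_pos: [0.4838, 0.2379, 0.1193]
tool_rot: [0.508, -0.492, 0.508, 0.492]
contact_force: [-7.3, -0.1, 0.2]
gripper_width: 0.182
```

Call:
{"name": "play_rows", "arguments": {"motion": [[1,[0.004,0,0],0],[1,[0.008,0,0],0],[1,[0.012,0,0],0],[1,[0.016,0,0],0]]}}

```text
time: 12.0
tool_pos: [0.4976, 0.2375, 0.1183]
tool_rot: [0.506, -0.49, 0.51, 0.493]
contact_force: [-5.1, -0.5, -0.8]
gripper_width: 0.178
```

```bash
python3 pen.py l2
```

```text
12.0 [0.49757578 0.2375171  0.11831033] [-5.0712622  -0.5027943  -0.81932432] 0.17799117445194784
crop 113 89
```

View pics/zl2.png

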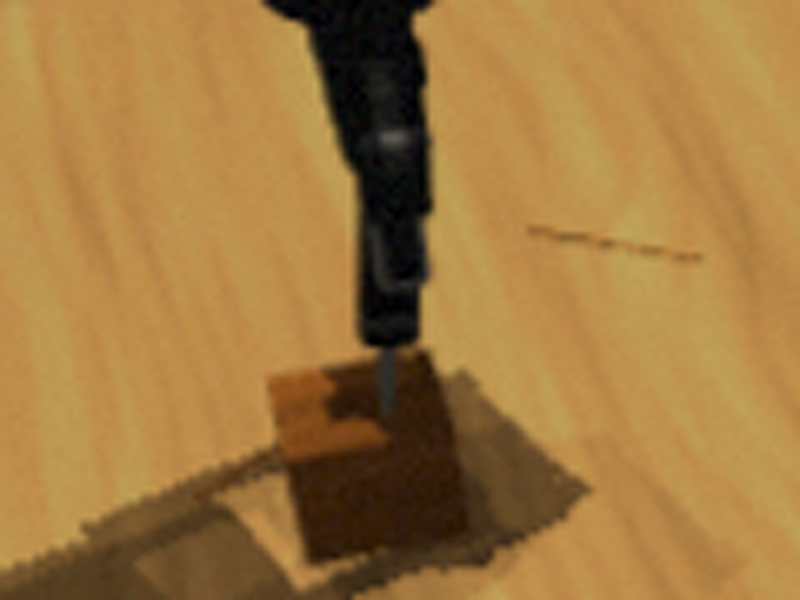

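Call:
{"name": "play_rows", "arguments": {"motion": [[1,[0.004,0,0],0],[1,[0.008,0,0],0],[1,[0.012,0,0],0],[1,[0.014,0,0],0],[1,[0.014,0,0],0]]}}

```text
time: 12.55
tool_pos: [0.5115, 0.2376, 0.1178]
tool_rot: [0.506, -0.49, 0.51, 0.493]
contact_force: [-6.4, 0.3, -1.5]
gripper_width: 0.175
```

Call:
{"name": "play_rows", "arguments": {"motion": [[1,[0,0,0.01],0],[1,[0,0,0.03],0],[1,[0,0,0.06],0],[1,[0,0,0.09],0],[1,[0,0,0.09],0]]}}

```text
time: 13.05
tool_pos: [0.5178, 0.2389, 0.2169]
tool_rot: [0.512, -0.494, 0.504, 0.489]
contact_force: [1.6, 0.5, 0.7]
gripper_width: 0.18
```

```bash
python3 pen.py l3; python3 - <<'E'
from h import *
p,D=snap('top','topl3'); g=state()['tool_pos']
u,v=px('top',g-[0,0,.02])[0].astype(int);v0=max(v-45,0);u0=max(u-60,0)
cv2.imwrite('pics/zl3t.png',cv2.resize(p[v0:v0+90,u0:u0+120],(800,600),interpolation=cv2.INTER_CUBIC)[:,:,::-1])
for t in('pen_tip','pen_grip'):
  for n in ('side','top'): print(t,n,nets.landmark_of(n,t))
E
```

```text
13.05 [0.51775829 0.23885797 0.21694687] [1.63920029 0.50630109 0.6720451 ] 0.17997009478957057
crop 116 56
pen_tip side [{'at': [0.4916, 0.2425, 0.1486], 'score': 0.71}, {'at': [0.7501, -0.067, -0.0022], 'score': 0.68}]
pen_tip top []
pen_grip side [{'at': [0.5091, 0.2383, 0.2311], 'score': 0.44}, {'at': [0.7808, 0.0857, -0.0025], 'score': 0.27}]
pen_grip top [{'at': [0.5096, 0.2368, 0.2235], 'score': 0.39}]
```

View pics/zl3.png

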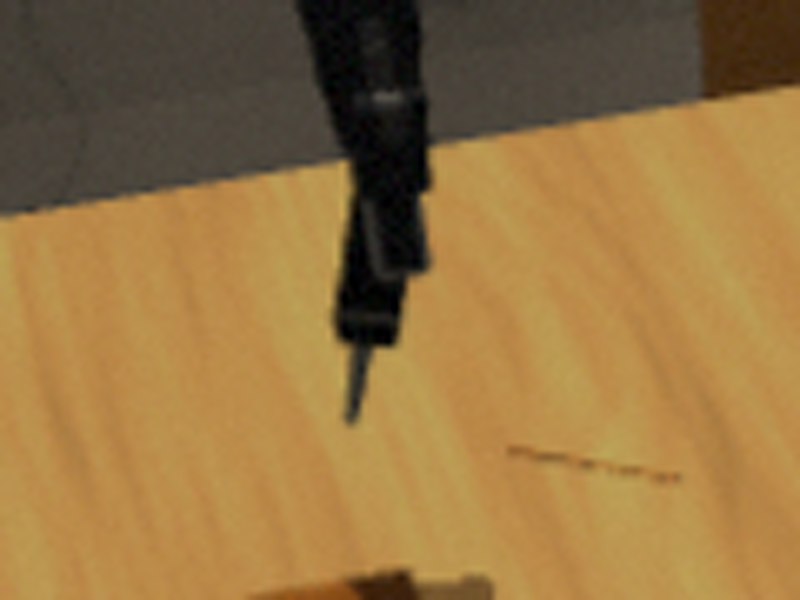

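View pics/zl3t.png

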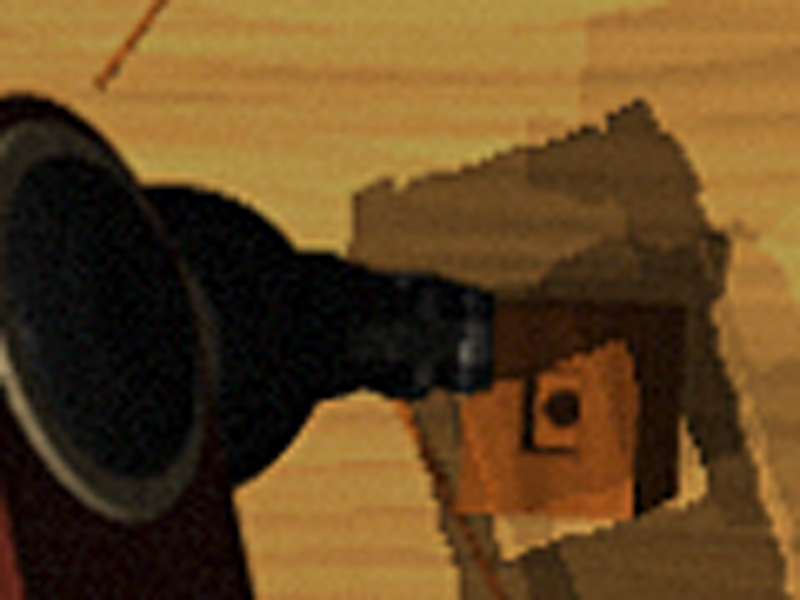

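Call:
{"name": "play_rows", "arguments": {"motion": [[1,[0,0,0],0],[1,[0,0,0],0]]}}

```text
time: 13.55
tool_pos: [0.5133, 0.2377, 0.2084]
tool_rot: [0.508, -0.492, 0.509, 0.492]
contact_force: [-0.2, 0.6, -0.7]
gripper_width: 0.177
```

```bash
cat > pen2.py <<'E'
from h import *
import sys
tag=sys.argv[1]; s=state(); g=s['tool_pos']; M=R.from_quat(np.roll(s['tool_rot'],-1)).as_matrix(); print(s['time'],g,s['contact_force'],'jaw az',np.degrees(np.arctan2(M[1,2],M[0,2])))
p,D=snap('side','side'+tag)
u,v=px('side',g-[0,0,.02])[0].astype(int); v0=max(v-40,0);u0=u-50
im=cv2.resize(p[v0:v0+75,u0:u0+100],(800,600),interpolation=cv2.INTER_CUBIC)[:,:,::-1].copy()
print('crop',u0,v0,'scale 8'); cv2.imwrite('pics/z%s.png'%tag,im)
print(nets.landmark_of('side','pen_tip')[:1])
E
python3 pen2.py l4
```

```text
13.55 [0.51329107 0.23772096 0.20839685] [-0.19408212  0.60052938 -0.74243539] jaw az 88.12192382362653
crop 125 64 scale 8
[{'at': [0.4833, 0.2403, 0.1416], 'score': 0.22}]
```

View pics/zl4.png

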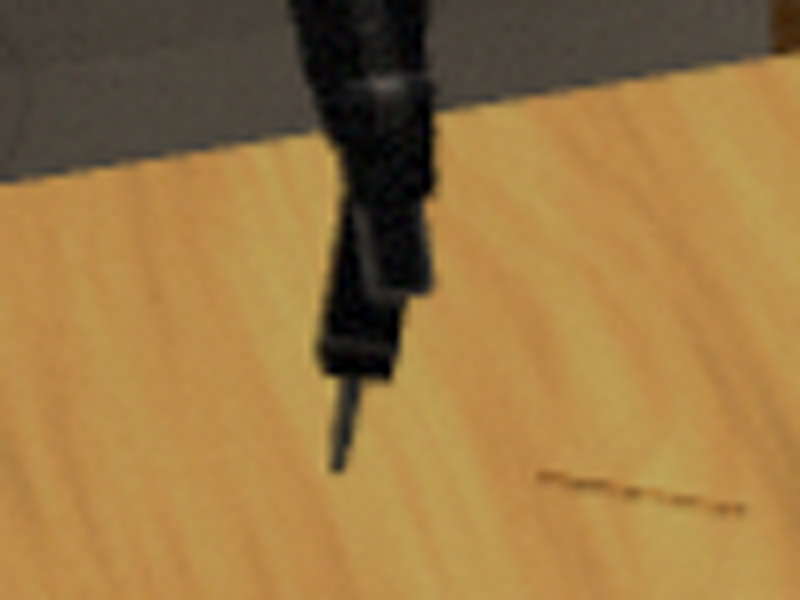

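```bash
python3 - <<'E'
from h import *
g=state()['tool_pos']; n=np.array([np.cos(np.radians(88.1)),np.sin(np.radians(88.1)),0]); c=g
pts=[(337,470),(356,378),(322,366),(392,378)]
uv=[(125+x/8-.4,64+y/8-.4) for x,y in pts]
o,d=ray('side',uv)
Q=[o+dd*((n@(c-o))/(n@dd)) for dd in d]
for q in Q: print(q)
v=Q[1]-Q[0]; print('len',np.linalg.norm(v),'tilt',np.degrees(np.arctan2(v[0],v[2])))
gp=g+[0,0,.019]; v=gp-Q[0]; print('tip->grasp',np.linalg.norm(v),'tilt',np.degrees(np.arctan2(v[0],v[2])))
E
```

```text
[0.48430176 0.23874926 0.14055092]
[0.49532588 0.23838355 0.17375594]
[0.48516895 0.23872049 0.18018238]
[0.50684958 0.23800127 0.17155923]
len 0.03498911880833179 tilt 18.36624671676255
tip->grasp 0.09199713423871146 tilt 18.473764533468042
```

Call:
{"name": "play_rows", "arguments": {"motion": [[1,[0.002,-0.03,0],-0.08],[1,[0.004,-0.07,0],-0.2],[1,[0.006,-0.11,0],-0.33],[1,[0.009,-0.15,0],-0.46],[1,[0.011,-0.19,0],-0.58]]}}

```text
time: 14.15
tool_pos: [0.5246, 0.0464, 0.2094]
tool_rot: [0.628, -0.325, 0.628, 0.324]
contact_force: [1.2, -0.6, 0.2]
gripper_width: 0.18
```

Call:
{"name": "play_rows", "arguments": {"motion": [[1,[0.002,-0.045,0],-0.13],[1,[0.004,-0.09,0],-0.26],[1,[0.006,-0.13,0],-0.39],[1,[0.008,-0.17,0],-0.51],[1,[0.01,-0.21,0],-0.62]]}}

```text
time: 14.65
tool_pos: [0.5345, -0.1639, 0.2094]
tool_rot: [0.697, -0.117, 0.697, 0.117]
contact_force: [1.7, 0.7, -0.3]
gripper_width: 0.184
```

Call:
{"name": "play_rows", "arguments": {"motion": [[1,[0.001,-0.03,-0.005],-0.06],[1,[0.002,-0.055,-0.012],-0.1],[1,[0.002,-0.066,-0.019],-0.1],[1,[0.002,-0.066,-0.019],-0.1],[1,[0.002,-0.066,-0.019],-0.1]]}}

```text
time: 15.15
tool_pos: [0.5365, -0.2272, 0.1899]
tool_rot: [0.702, -0.084, 0.702, 0.085]
contact_force: [0.7, 0.3, 0.2]
gripper_width: 0.181
```

```bash
python3 - <<'E'
from h import *
s=state(); g=s['tool_pos']; M=R.from_quat(np.roll(s['tool_rot'],-1)).as_matrix(); print(s['time'],g,s['contact_force'],'jaw az',np.degrees(np.arctan2(M[1,2],M[0,2])))
l=np.array([np.cos(np.radians(-76.4)),np.sin(np.radians(-76.4)),0]); tip=g-.029*l-[0,0,.068]; print('tip est',tip)
p,D=snap('side','sidef1')
u,v=px('side',[.529,-.2,.11])[0].astype(int); v0=v-37;u0=u-50
im=cv2.resize(p[v0:v0+75,u0:u0+100],(800,600),interpolation=cv2.INTER_CUBIC)[:,:,::-1].copy()
for X in (tip,[.529,-.2,.091]):
    q=(px('side',X)[0]-[u0,v0]+.5)*8; cv2.circle(im,(int(q[0]),int(q[1])),3,(0,0,255),-1); print(q)
cv2.imwrite('pics/zf1.png',im); print('crop',u0,v0)
for t in ('pen_tip','stone'): print(t,nets.landmark_of('side',t)[:1])
p,D=snap('top','topf1')
u,v=px('top',[.529,-.2,.11])[0].astype(int); v0=v-37;u0=u-50
im=cv2.resize(p[v0:v0+75,u0:u0+100],(800,600),interpolation=cv2.INTER_CUBIC)[:,:,::-1].copy(); cv2.imwrite('pics/zf1t.png',im)
E
```

```text
15.15 [ 0.53650491 -0.22724527  0.18990056] [0.71071864 0.31536514 0.22859557] jaw az 13.689468007786258
tip est [ 0.52968579 -0.1990584   0.12190056]
[406.58798546 270.68341543]
[409.18253841 352.91347503]
crop 183 208
pen_tip [{'at': [0.5331, -0.1966, 0.1258], 'score': 0.47}]
stone [{'at': [0.5332, -0.1997, 0.0901], 'score': 0.57}]
```

View pics/zf1.png

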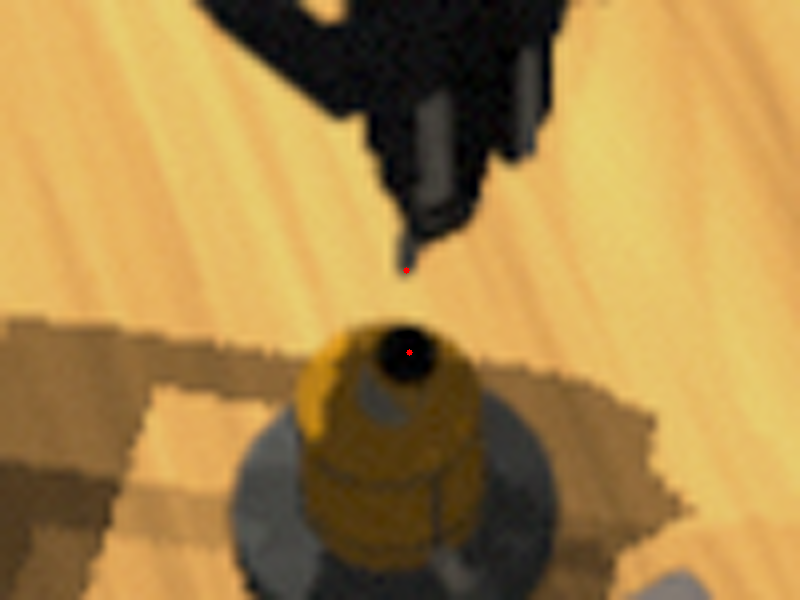

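View pics/zf1t.png

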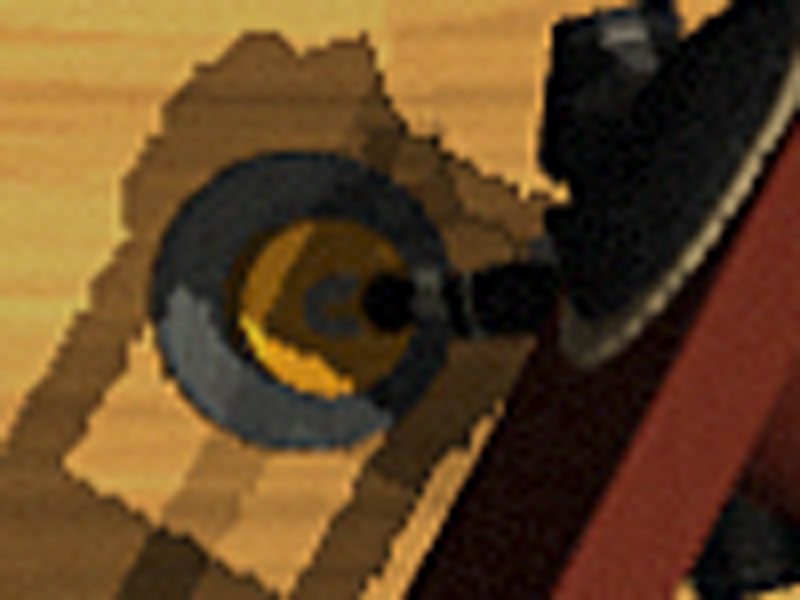

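```bash
python3 - <<'E'
from h import *
u,v=px('top',[.529,-.2,.11])[0].astype(int); v0=v-37;u0=u-50
for X in ([.5297,-.1991,.1219],[.529,-.2,.091]): print((px('top',X)[0]-[u0,v0]+.5)*8)
E
```

```text
[409.15851063 306.6307034 ]
[391.6377787  304.94112639]
```

Call:
{"name": "play_rows", "arguments": {"motion": [[1,[-0.0005,-0.001,-0.008],0],[1,[-0.0005,-0.001,-0.016],0],[1,[-0.0005,-0.001,-0.022],0],[1,[-0.0005,-0.001,-0.022],0],[1,[-0.0005,-0.001,-0.022],0]]}}

```text
time: 15.85
tool_pos: [0.5359, -0.2291, 0.1678]
tool_rot: [0.702, -0.084, 0.702, 0.084]
contact_force: [0.2, -0.1, -0.5]
gripper_width: 0.18
```

```bash
cat > fin.py <<'E'
from h import *
import sys
tag=sys.argv[1]
s=state(); g=s['tool_pos']; print(s['time'],g,s['contact_force'])
l=np.array([np.cos(np.radians(-76.4)),np.sin(np.radians(-76.4)),0]); tip=g-.029*l-[0,0,.068]; print('tip est',tip)
ims=[]
for n in ('side','top'):
    p,D=snap(n,n+tag)
    u,v=px(n,[.529,-.2,.10])[0].astype(int); v0=v-27;u0=u-20
    im=cv2.resize(p[v0:v0+50,u0:u0+40],(400,500),interpolation=cv2.INTER_CUBIC)[:,:,::-1]; ims.append(im)
    print(n,'tip',(px(n,tip)[0]-[u0,v0]+.5)*10,'stone',(px(n,[.529,-.2,.091])[0]-[u0,v0]+.5)*10)
cv2.imwrite('pics/z%s.png'%tag,np.hstack(ims))
E
python3 fin.py f2
```

```text
15.85 [ 0.53593916 -0.22906136  0.16779871] [ 0.21355318 -0.12018905 -0.51697747]
tip est [ 0.52912003 -0.2008745   0.09979871]
side tip [211.93952709 286.63195981] stone [211.47817301 311.14184379]
top tip [210.87837399 282.13965264] stone [199.54722338 281.17640799]
```

View pics/zf2.png

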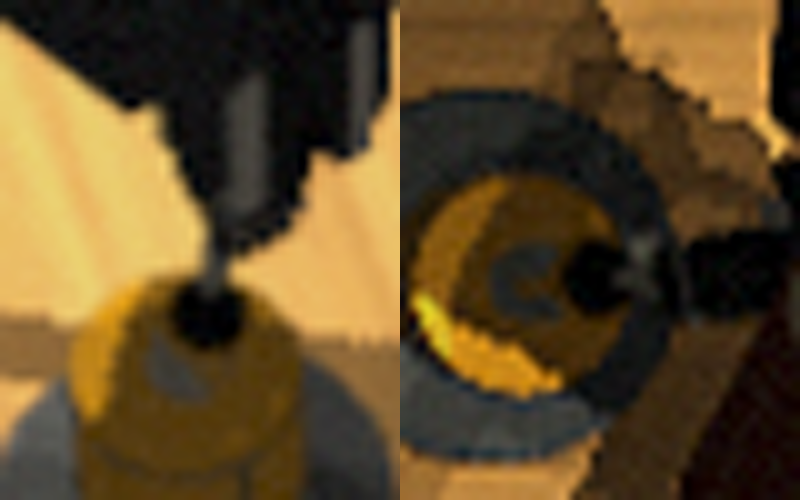

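Call:
{"name": "play_rows", "arguments": {"motion": [[1,[0,0.0005,-0.003],0],[1,[0,0.001,-0.005],0],[1,[0,0.0015,-0.007],0],[1,[0,0.0015,-0.007],0],[1,[0,0.0015,-0.007],0]]}}

```text
time: 16.45
tool_pos: [0.5361, -0.2276, 0.1612]
tool_rot: [0.702, -0.084, 0.702, 0.084]
contact_force: [0.3, 0.2, 0.0]
gripper_width: 0.181
```

Call:
{"name": "play_rows", "arguments": {"motion": [[1,[0,0.0003,-0.001],0],[1,[0,0.0007,-0.002],0],[1,[0,0.0007,-0.002],0],[1,[0,0.0007,-0.002],0]]}}

```text
time: 16.85
tool_pos: [0.5361, -0.2269, 0.1592]
tool_rot: [0.702, -0.084, 0.702, 0.084]
contact_force: [-0.8, 0.0, -1.2]
gripper_width: 0.182
```

```bash
python3 fin.py f3; python3 -c "
from h import *
print(np.mean([state()['contact_force'] for _ in range(5)],0))"
```

```text
16.85 [ 0.53611933 -0.2269436   0.15923696] [-0.8346169   0.00950657 -1.15907771]
tip est [ 0.52930021 -0.19875673  0.09123696]
side tip [210.98177041 305.50390748] stone [211.47817301 311.14184379]
top tip [194.01370131 279.82117882] stone [199.54722338 281.17640799]
[-0.34336067  0.44290616 -0.59492216]
```

View pics/zf3.png

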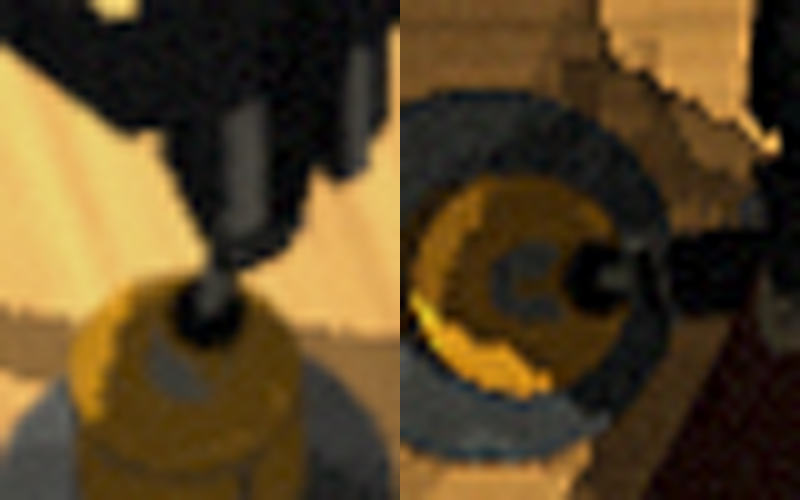

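Call:
{"name": "play_rows", "arguments": {"motion": [[1,[-0.0002,0.0007,-0.0019],0],[1,[-0.0002,0.0007,-0.0019],0],[1,[-0.0002,0.0007,-0.0019],0]]}}

```text
time: 17.25
tool_pos: [0.5362, -0.2264, 0.1577]
tool_rot: [0.702, -0.084, 0.702, 0.084]
contact_force: [0.7, -0.3, 0.5]
gripper_width: 0.176
```

Call:
{"name": "play_rows", "arguments": {"motion": [[1,[0,0,0],0]]}}

```text
time: 17.35
tool_pos: [0.5362, -0.2264, 0.1577]
tool_rot: [0.702, -0.084, 0.702, 0.084]
contact_force: [0.3, -1.6, 0.1]
gripper_width: 0.179
```

Call:
{"name": "play_rows", "arguments": {"motion": [[1,[-0.0002,0.0007,-0.0019],0],[1,[-0.0002,0.0007,-0.0019],0],[1,[-0.0002,0.0007,-0.0019],0]]}}

```text
time: 17.65
tool_pos: [0.536, -0.2257, 0.1557]
tool_rot: [0.702, -0.084, 0.702, 0.084]
contact_force: [1.5, -0.5, 0.6]
gripper_width: 0.18
```

Call:
{"name": "play_rows", "arguments": {"motion": [[1,[0,0,0],0]]}}

```text
time: 17.75
tool_pos: [0.5359, -0.2257, 0.1557]
tool_rot: [0.702, -0.084, 0.702, 0.084]
contact_force: [1.6, -0.2, 1.8]
gripper_width: 0.181
```

```bash
python3 fin.py f4; python3 -c "
from h import *
print(state()['contact_force'])"
```

```text
17.75 [ 0.53594205 -0.22569474  0.15574095] [ 1.57284325 -0.23060324  1.80692505]
tip est [ 0.52912293 -0.19750787  0.08774095]
side tip [208.85768518 312.05224394] stone [211.47817301 311.14184379]
top tip [185.46961036 280.04000085] stone [199.54722338 281.17640799]
[ 1.26219243 -0.20317807  1.11707498]
```

View pics/zf4.png

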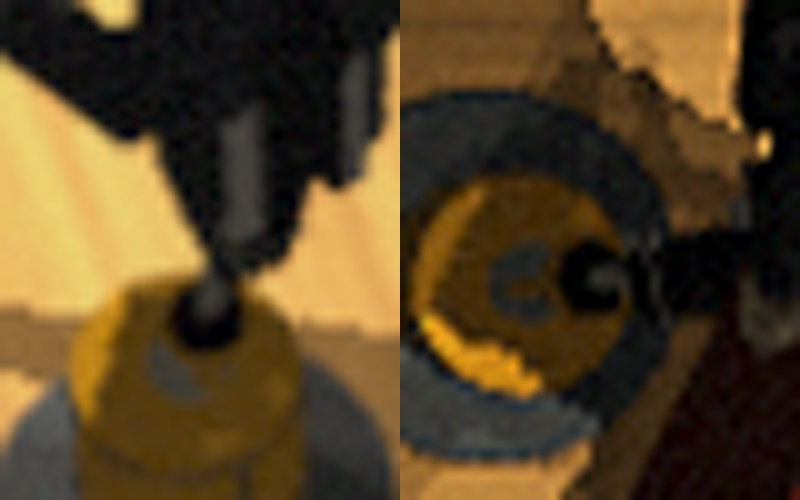

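Call:
{"name": "play_rows", "arguments": {"motion": [[1,[-0.0001,0.0004,-0.001],0],[1,[-0.0002,0.0007,-0.0019],0],[1,[-0.0002,0.0007,-0.0019],0],[1,[-0.0002,0.0007,-0.0019],0]]}}

```text
time: 18.25
tool_pos: [0.5357, -0.225, 0.1538]
tool_rot: [0.702, -0.084, 0.702, 0.084]
contact_force: [1.6, -1.3, 1.7]
gripper_width: 0.177
```

Call:
{"name": "play_rows", "arguments": {"motion": [[1,[0,0,0],0]]}}

```text
time: 18.35
tool_pos: [0.5357, -0.225, 0.1538]
tool_rot: [0.702, -0.084, 0.702, 0.084]
contact_force: [1.5, -0.9, 2.0]
gripper_width: 0.178
```

Call:
{"name": "play_rows", "arguments": {"motion": [[1,[-0.0001,0.0004,-0.001],0],[1,[-0.0002,0.0007,-0.0019],0],[1,[-0.0002,0.0007,-0.0019],0],[1,[-0.0002,0.0007,-0.0019],0]]}}

```text
time: 18.75
tool_pos: [0.5355, -0.2243, 0.1519]
tool_rot: [0.702, -0.084, 0.702, 0.084]
contact_force: [1.7, -1.8, 2.6]
gripper_width: 0.178
```

Call:
{"name": "play_rows", "arguments": {"motion": [[1,[0,0,0],0]]}}

```text
time: 18.85
tool_pos: [0.5355, -0.2243, 0.1519]
tool_rot: [0.702, -0.084, 0.702, 0.084]
contact_force: [2.6, -1.6, 3.2]
gripper_width: 0.181
```

Call:
{"name": "play_rows", "arguments": {"motion": [[1,[0,0,0],0]]}}

```text
time: 18.95
tool_pos: [0.5355, -0.2243, 0.1519]
tool_rot: [0.702, -0.084, 0.702, 0.084]
contact_force: [2.5, -1.7, 3.4]
gripper_width: 0.176
```

```bash
python3 fin.py f5; python3 -c "
from h import *
F=[]
for i in range(10):
    F.append(state()['contact_force']); cams.grab_frame('side')
print(np.mean(F,0),np.std(F,0)/3)"
```

```text
18.95 [ 0.53549294 -0.22425381  0.15187225] [ 2.45058331 -1.69290433  3.42280314]
tip est [ 0.52867382 -0.19606694  0.08387225]
side tip [205.26760707 319.35596174] stone [211.47817301 311.14184379]
top tip [175.83161076 281.43919488] stone [199.54722338 281.17640799]
[ 2.28250883 -1.66637493  2.76086417] [0.1499364  0.1599113  0.12445324]
```

View pics/zf5.png

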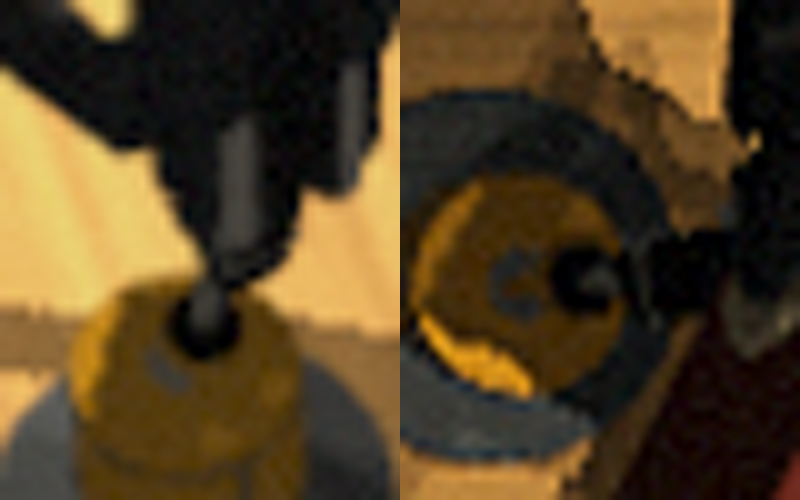

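Call:
{"name": "play_rows", "arguments": {"motion": [[1,[0.0003,0,0],0],[1,[0.0006,0,0],0],[1,[0.0006,0,0],0]]}}

```text
time: 19.85
tool_pos: [0.5356, -0.2241, 0.1515]
tool_rot: [0.702, -0.084, 0.702, 0.084]
contact_force: [0.7, -1.8, 2.7]
gripper_width: 0.18
```

```bash
python3 -c "
from h import *
F=[]
for i in range(8):
    F.append(state()['contact_force']); cams.grab_frame('side')
print(np.mean(F,0),np.std(F,0)/3)
p,D=snap('side','sidef6')
for t in ('pointer','window','stone','pen_tip'): print(t,nets.landmark_of('side',t)[:1])
u,v=px('side',[.53,-.21,.05])[0].astype(int)
im=cv2.resize(p[v-30:v+30,u-40:u+40],(800,600),interpolation=cv2.INTER_CUBIC)[:,:,::-1]
im=np.clip(im.astype(float)*1.6,0,255).astype(np.uint8)
for a in (-68,-76,-84):
    d=np.array([np.cos(np.radians(a)),np.sin(np.radians(a))]); q=(px('side',[*(np.array([.5264,-.1872])+.039*d),.021])[0]-[u-40,v-30]+.5)*10; cv2.circle(im,(int(q[0]),int(q[1])),3,(0,0,255),-1)
cv2.imwrite('pics/zf6.png',im)
print(state()['time'],state()['tool_pos'])
"
```

```text
[ 0.65553893 -1.30145372  2.8248173 ] [0.07904233 0.21552763 0.13990378]
pointer [{'at': [0.5321, -0.2257, 0.0198], 'score': 0.85}]
window [{'at': [0.5509, -0.2784, 0.0483], 'score': 0.67}]
stone [{'at': [0.5256, -0.1886, 0.0523], 'score': 0.6}]
pen_tip [{'at': [0.5352, -0.1957, 0.0828], 'score': 0.46}]
20.5 [ 0.53576082 -0.22415958  0.15159417]
```

View pics/zf6.png

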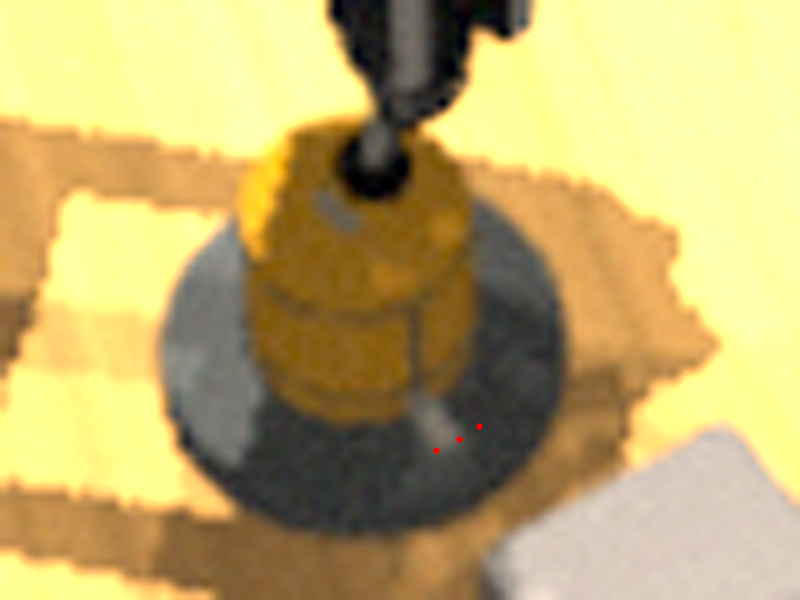

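```bash
python3 -c "
from h import *
u,v=px('side',[.53,-.21,.05])[0].astype(int)
o=[]
for t in ('t3','f6'):
    p=cv2.imread('pics/side%s.png'%t); im=cv2.resize(p[v-5:v+25,u-12:u+18],(400,400),interpolation=cv2.INTER_CUBIC)
    f=1 if t=='t3' else 1.6
    o.append(np.clip(im.astype(float)*f,0,255).astype(np.uint8))
cv2.imwrite('pics/zcmp.png',np.hstack(o))
for a in (-72,-76,-80,-84):
    d=np.array([np.cos(np.radians(a)),np.sin(np.radians(a))]); print(a,(px('side',[*(np.array([.5264,-.1872])+.039*d),.021])[0]-[u-12,v-5]+.5)*13.33)
"
```

```text
-72 [252.89643103 244.64425876]
-76 [238.80081839 253.02636971]
-80 [224.02497556 260.59408554]
-84 [208.64462992 267.30446216]
```

View pics/zcmp.png

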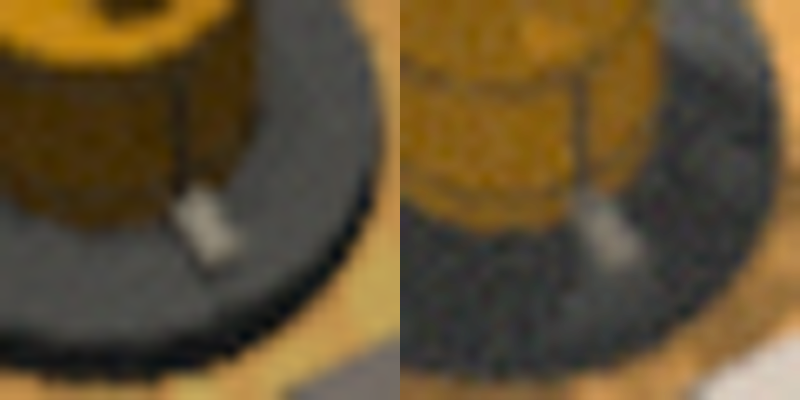

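```bash
python3 -c "
from h import *
s=state(); print(s['time'],s['tool_pos'],s['contact_force'],s['gripper_width'])
print(workorder.job_done()); s=state(); print(s['time'],s['contact_force'])"
```

```text
20.5 [ 0.53576082 -0.22415958  0.15159417] [-1.40522472 -1.17643399  3.07675026] 0.1842493921630376
the job is handed in; nothing more can be done
None
the job is handed in; nothing more can be done
```

The job is handed in at 20.5 s, with the arm holding the pen on the stone. No verdict was reported.

- **Drum:** I gripped it and turned it about 0.95 rad clockwise. The pointer measured about -77° (top camera) and -79° (side camera) against -76.4° for the scanner. Comparing pictures before and after pressing showed no movement of the drum.
- **Pen:** I gripped it across its 16 mm sides and lifted it clear of the stand. The moves could not tilt the tool, so I pushed the probe against the socket's edge to swing the pen in the fingers. It measured 18–20° of lean, and one edge reading gave 22°, against 20° for the stone. I did not re-measure the lean once it was pressing.
- **Press:** Both cameras showed the tip near the middle of the stone as contact began, and the side camera still did once pressed. The sink is about 4 mm by tool travel; I had no direct reading of it. The average force was (0.7, -1.3, 2.8) N, about 3.2 N along the normal.

**Checks that disagreed:**
- A sideways force of about 2.3 N built up while pressing. A 0.6 mm shift brought the average down to 0.7 N, but the last single reading was -1.4 N, more than the noise of about 1 N I had assumed.
- In the last side picture the network placed the stone wrongly (52 mm high, on the drum) and the tip about 6 mm off in x from my estimate. I relied on the pictures instead.

The burnisher, cone and block were not approached, and I did not re-measure them.

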